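# Clamp the stuck cruet in the counter clamp

## Task

The glass cruet standing between the jaws of the counter clamp has a stuck cap, so clamp it ready for opening. Squeeze together the two upright paddles on the sliding jaw, keep them squeezed while you slide the jaw up against the cruet, and let go so that the jaw locks there. Then turn the black bar knob at the other end of the clamp clockwise until the cruet is held tight, keeping the cruet upright, and leave it clamped.

Things in the scene. Friction and masses are not known exactly. Their poses are not given: they have to be found in the camera images.
- cruet: Clear glass cruet with steel twist cap: cylinder 52 mm in diameter and 66 mm high, neck and cap (29 mm) to 94 mm in all. Origin at the centre of its underside, z up. Loose; stands on the clamp's 12 mm thick bamboo base, 1 to 4 mm from the press pad. Need not be grasped.
- jaw_grip (a point): On the sliding jaw, 92 mm above the counter, midway between its two upright aluminium paddles when squeezed. Axes of the whole clamp: z up, -y along the rail to the cruet and fixed head. Paddles face each other across x, 34 mm wide along y; outer faces at x = -27 mm (sprung, moves) and +19 mm (fixed): 46 mm over both, 38 squeezed. They rise from the jaw's body (46 mm) to 117 mm. Squeeze along x from above.
- jaw_face (a point): Centre of the sliding jaw's flat rubber face (50 mm wide, 44 mm high), 40 mm above the counter, looking along -y at the cruet; axes as jaw_grip, 45 mm along -y from the paddles' middle. It touches the cruet when the cruet's axis is 26 mm away along -y; at the start it is 65 to 115 mm away. Squeezed, the jaw slides with about 2 N; let go, a brake holds it against some 25 N.
- release (a joint): Travel of the sprung paddle towards the fixed one, m: 0 at rest (jaw braked), 0.008 fully squeezed (about 12 N); the brake is free from about 0.001. It springs back when let go.
- knob_grip (a point): Centre of the black bar knob on the clamp's fixed head, on its upright axis, 76 mm above the counter. Bar 56 mm long (own y axis), 14 mm thick (own x axis), 30 mm high (60 to 90 mm above the counter), free all round; head's top below at 45 mm. The axes turn with the knob; at the start parallel to those of jaw_grip. Pinch it across its 14 mm from above.
- knob (a joint): Turn of the knob, rad: 0 at the start, grows clockwise seen from above, stop at 1.6. Each radian drives the press pad 7 mm towards the cruet; with the jaw against the cruet, 1.2 rad or more makes it tight. It stays where it is left and takes about 0.15 N m to turn, up to 0.25 N m when pressing.
- press_pad: Flat rubber press pad on the fixed head (50 mm wide, 44 mm high), driven by the knob. Origin at the middle of its face, 34 mm above the counter, looking along the clamp's +y at the cruet; backed by a spring of 1.5 N per mm.
There are look-alikes about, which are no part of the job. Leave any blue or green look-alike of the cruet alone.

How it is judged:
By the outcome, as a careful person would: the job done as asked, in the order asked, and still so for the second after the job is handed in, with the robot touching nothing.
It also fails if it takes over 45 s, if anything falls off the work surface, if the arm or the gripper's body presses on something with over 40 N, if the wrist force passes 120 N, or if a joint passes its speed limit or range.

## Robot

A 6-joint arm with a two-finger parallel gripper is mounted at the origin on the work surface. World frame = base frame: x ahead of the robot, y to its left, z up, the work surface at z = 0. Lengths are in m, angles in degrees, forces in N, time in s.
With the tool pointing down it reaches from about 0.35 to 0.85 m from the base axis. Payload 8.1 kg.
Tool frame: the origin (TCP) lies between the finger pads; the fingertips stand 22 mm ahead of it and the grasp point (between the pads) lies 3 mm ahead of it; z points along the fingers, y is the direction in which the jaws open and shut (so a half turn about z gives the same grasp; the last joint's range is limited). The gripper opens to 93 mm and grips with 3 to 60 N. Pads are 15 mm wide; open, the fingers measure 128 mm over their backs; the gripper's body (75 mm by 188 mm) begins 65 mm behind the grasp point.
Start: joints at [69.706, 7.471, 85.268, -0, 87.261, -4.893], TCP at [0.159, 0.578, 0.241] pointing down, gripper open.
Joint ranges: [-169.43, 169.43], [-51.17, 129.36], [1.28, 143.12], [-76.62, 256.62], [0, 156.53], [-152.29, 152.29]. Speed limits (degrees/s): [136.94, 136.94, 159.86, 180, 180, 180].

## Interface

Orientations are given as a 3x3 rotation matrix whose columns are the frame's x, y, z axes.
In Python, from workcell import goto, move_linear, goto_joints, gripper_to, pause, solve_ik, state, grab_frame, PlanningError, job_done gives the robot as it stands. Calls block until the motion is done:
- goto(position, orientation): joint-space move of the TCP to a pose.
- move_linear(position, frame=None, feed=0.15, threshold=None): straight line of the TCP; frame=None keeps the orientation; feed is the mean speed in m/s. With threshold (N) it stops when the force on the tool has changed by that much, and returns True; else False.
- goto_joints(angles): joint-space move.
- gripper_to(opening, effort=None): opening from 0.0 (shut) to 1.0 (fully open); effort is the grip in N (None keeps the last); returns when the fingers have stopped.
- pause(seconds).
- solve_ik(position, orientation): joint angles nearest the present ones, or None.
- state(): the state.
- grab_frame(name): name is "scene" or "top" or "wrist"; returns a dict with "image" (384x512x3 uint8, red, green, blue), "fx", "fy", "cx", "cy" (pixels), "k1" (the pictures are not rectified: a ray, as slopes to the right and down, at radius r is drawn at 1 + k1 r^2 times it, then the intrinsics apply), "cam_to_world" (4x4, takes a point from camera to world coordinates). Camera axes: x right, y down, z forward; pixel columns grow to the right and rows downward; lengths in m; the calibration is good to about 2 mm. A picture is of the moment at which its call begins. There is no depth.
A pose or a line that the arm cannot do raises PlanningError and nothing moves.
- job_done(): hands the job in, once; it reports no verdict.
The state is a dict: "time": time; "joints": joint angles; "joint_vel": joint speeds; "joint_efforts": joint torques, N m; "tcp_pos": TCP position; "orientation": TCP orientation; "contact_force": force on the tool from outside, world axes, zero at the start; "torque": the same for the moment, N m; "gripper_width": opening from 0.0 (shut) to 1.0 (fully open).
Only numpy, scipy, OpenCV 4.12 (cv2) and the standard library are available. Lean on these libraries where they do the work, as an engineer would, in place of code of your own. Each camera call takes 0.05 s, during which the arm holds its last target.

## Working session

There is one attempt and no reset: what is moved stays moved. The work goes in short steps, each a Python script; the robot and the scene stay as the last script left them, time stands still between calls to the robot, and variables do not carry over. Pictures are saved under pics/ and viewed, and the job is handed in when it is done.

```bash
ls && mkdir -p pics && python3 - <<'E'
from workcell import *
import cv2
s=state();print(s)
for n in("scene","top","wrist"):
    f=grab_frame(n);cv2.imwrite(f"pics/a_{n}.png",f["image"][:,:,::-1])
    print(n,f["fx"],f["fy"],f["cx"],f["cy"],f["k1"],f["cam_to_world"])
E
```

```text
pics
{'time': 0.0, 'joints': array([ 6.97080104e+01,  7.51272482e+00,  8.53295311e+01,  2.17711180e-04,
        8.72600917e+01, -4.89375534e+00]), 'joint_vel': array([ 0.04951076, -0.02036745, -0.03821827,  0.09792587, -0.04848356,
        0.07936033]), 'joint_efforts': array([-2.47828866e-03, -5.59841073e+01, -4.91761279e+01,  7.62085430e-02,
        3.58205033e-02, -1.76065969e-04]), 'tcp_pos': array([0.1591186 , 0.57797586, 0.23960983]), 'orientation': array([[-9.64103490e-01,  2.65526031e-01, -6.23057993e-04],
       [ 2.65526716e-01,  9.64102049e-01, -1.67412458e-03],
       [ 1.56167833e-04, -1.77946789e-03, -9.99998405e-01]]), 'contact_force': array([-0.15477365,  0.10883993,  0.64829369]), 'torque': array([-0.02253337,  0.02588754, -0.01746245]), 'gripper_width': 0.9992213531193997}
scene 490.07908580025946 490.07908580025946 253.1691657604887 192.69613834494626 0.015001281828525148 [[ 0.02164904  0.64172343 -0.76663053  1.17307478]
 [ 0.9997333  -0.02006277  0.01143774  0.03360847]
 [-0.00804087 -0.76667368 -0.64198662  0.60047149]
 [ 0.          0.          0.          1.        ]]
top 363.19458387126775 363.19458387126775 250.17709784243607 191.67579894187114 0.012769396901165082 [[-0.02713886 -0.9881324   0.15118809  0.46052409]
 [-0.99960365  0.02569354 -0.01150545  0.03810541]
 [ 0.00748435 -0.15144041 -0.98843805  0.72673676]
 [ 0.          0.          0.          1.        ]]
wrist 343.7192992333309 343.7192992333309 256.412160788745 191.795523729301 0.01695767733958057 [[ 0.26713138  0.9281026   0.25935764  0.08689823]
 [ 0.96365822 -0.25673912 -0.07380967  0.59644157]
 [-0.0019157   0.269649   -0.96295677  0.38332839]
 [ 0.          0.          0.          1.        ]]
```

View pics/a_scene.png

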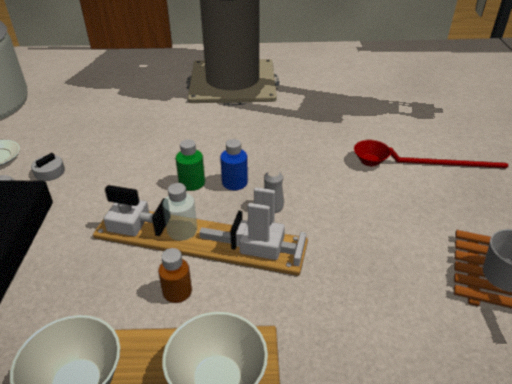

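View pics/a_top.png

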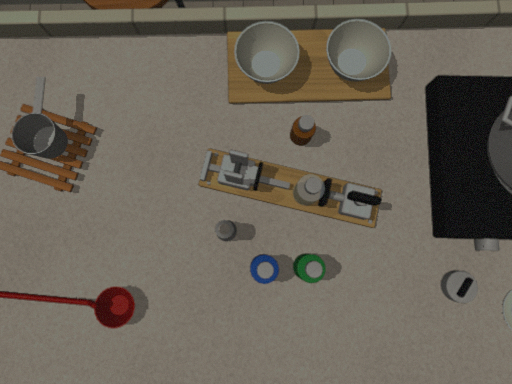

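View pics/a_wrist.png

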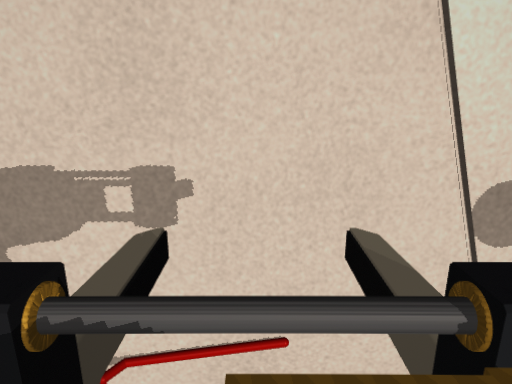

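The clamp lies at about (200–380, 150–225) in the top view. The jaw paddles are near (238, 160), the cruet cap near (315, 184) and the knob near (364, 198). The green, blue and brown bottles are look-alikes. I'll enlarge the clamp in both views.

```bash
python3 - <<'E'
import cv2
a=cv2.imread("pics/a_top.png")[140:235,190:390];cv2.imwrite("pics/b_top.png",cv2.resize(a,None,fx=4,fy=4,interpolation=cv2.INTER_CUBIC))
a=cv2.imread("pics/a_scene.png")[170:275,90:315];cv2.imwrite("pics/b_scene.png",cv2.resize(a,None,fx=3.5,fy=3.5,interpolation=cv2.INTER_CUBIC))
E
```

```text
(no output)
```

View pics/b_top.png

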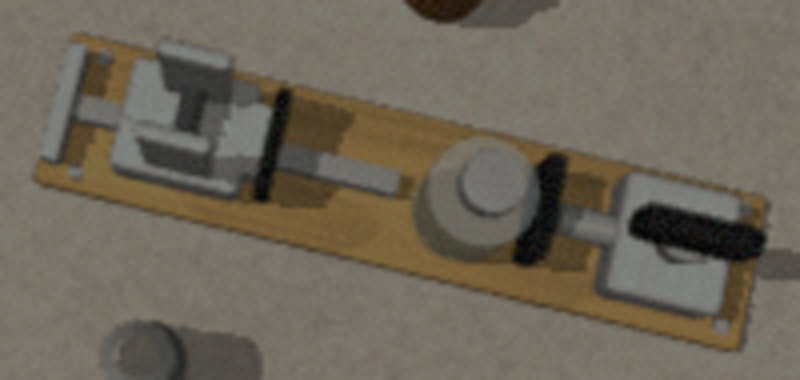

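View pics/b_scene.png

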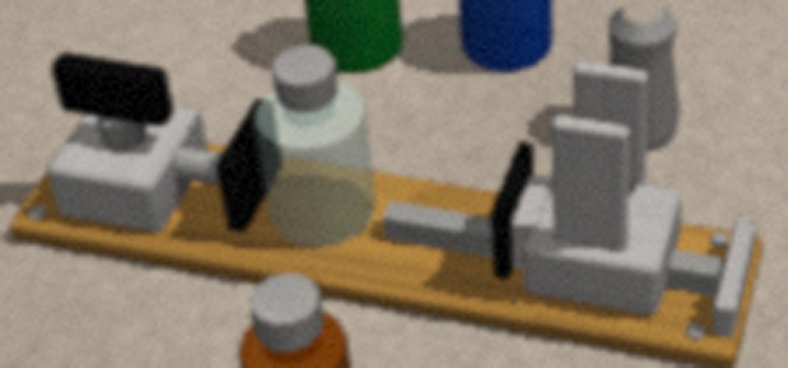

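```bash
cat > h.py <<'E'
import numpy as np, cv2
from workcell import *
def und(f,uv):
    K=np.array([[f["fx"],0,f["cx"]],[0,f["fy"],f["cy"]],[0,0,1.]])
    return cv2.undistortPoints(np.array(uv,float).reshape(-1,1,2),K,np.array([f["k1"],0,0,0.])).reshape(-1,2)
def rays(f,uv):
    n=und(f,uv);d=np.c_[n,np.ones(len(n))]@f["cam_to_world"][:3,:3].T
    return f["cam_to_world"][:3,3],d/np.linalg.norm(d,axis=1)[:,None]
def onplane(f,uv,z):
    o,d=rays(f,uv);return o+d*((z-o[2])/d[:,2:])
def tri(fs,uvs):
    A=0;b=0;L=[]
    for f,uv in zip(fs,uvs):
        o,d=rays(f,[uv]);P=np.eye(3)-np.outer(d[0],d[0]);A=A+P;b=b+P@o;L.append((P,o))
    x=np.linalg.solve(A,b);return x,[round(1e3*float(np.linalg.norm(P@(x-o))),1) for P,o in L]
E
python3 - <<'E'
from h import *
T=grab_frame("top");S=grab_frame("scene")
hsv=cv2.cvtColor(T["image"],cv2.COLOR_RGB2HSV)
m=((hsv[...,0]>8)&(hsv[...,0]<28)&(hsv[...,1]>110)).astype(np.uint8)
m[:140]=0;m[235:]=0;m[:,:195]=0;m[:,390:]=0
m=cv2.morphologyEx(m,cv2.MORPH_OPEN,np.ones((3,3)))
m[:,:]*=1
n,l,st,c=cv2.connectedComponentsWithStats(m);print(st[1:])
pts=np.argwhere(m)[:,::-1]
h=cv2.convexHull(pts.astype(np.int32)).reshape(-1,2)
w=onplane(T,h,0.012)[:,:2].astype(np.float32)
r=cv2.minAreaRect(w);print("rect",r, cv2.boxPoints(r))
zt=lambda x,y:((x+.5)/4-.5+190,(y+.5)/4-.5+140)
zs=lambda x,y:((x+.5)/3.5-.5+90,(y+.5)/3.5-.5+170)
for nm,a,b in [("fixed L",zt(163,43),zs(628,124)),("fixed R",zt(233,57),zs(555,117)),
  ("spr L",zt(136,128),zs(647,71)),("spr R",zt(211,145),zs(574,66)),("knob jawend",zt(640,213),zs(166,70)),("knob far",zt(760,238),zs(60,57)),
  ("cap",zt(491,180),zs(305,60))]:
    print(nm,tri([T,S],[a,b]))
E
```

```text
[[ 297  140    3    4   12]
 [ 304  140    4    4   15]
 [ 212  150    3    3    9]
 [ 212  152   12   13   97]
 [ 256  161    4    5   19]
 [ 199  162  169   64 2325]
 [ 321  176    5    5   21]
 [ 331  179   15   13  150]
 [ 378  190    3    4   12]
 [ 371  206    7   15   77]
 [ 369  223    6    4   21]]
rect ((0.6079033613204956, -0.05749870836734772), (0.35628193616867065, 0.14256447553634644), 74.8128433227539) [[ 0.49244255 -0.21074414]
 [ 0.63002795 -0.24809214]
 [ 0.7233642   0.09574673]
 [ 0.5857788   0.13309473]]
fixed L (array([0.62654635, 0.06421203, 0.11814704]), [1.0, 1.0])
fixed R (array([0.61983379, 0.03373138, 0.11710441]), [0.5, 0.5])
spr L (array([0.58973984, 0.07544107, 0.11670326]), [0.1, 0.1])
spr R (array([0.58203327, 0.04343093, 0.11405411]), [0.2, 0.2])
knob jawend (array([ 0.55110616, -0.14615724,  0.09092775]), [0.7, 0.7])
knob far (array([ 0.53866852, -0.19843833,  0.09000758]), [0.4, 0.4])
cap (array([ 0.56499472, -0.07817333,  0.10659287]), [0.9, 0.9])
```

```bash
cat >> h.py <<'E'
def Rt(yaw,s=1):
    """tool down; tool x = s * clamp y, clamp yaw in deg (rotation about z)"""
    a=np.radians(yaw);y=np.array([-np.sin(a),np.cos(a),0]);z=np.array([0,0,-1.]);x=s*y
    return np.c_[x,np.cross(z,x),z]
E
python3 - <<'E'
from h import *
T=grab_frame("top")
hsv=cv2.cvtColor(T["image"],cv2.COLOR_RGB2HSV)
m=((hsv[...,0]>8)&(hsv[...,0]<28)&(hsv[...,1]>110)).astype(np.uint8)
m[:147]=0;m[235:]=0;m[:,:195]=0;m[:,390:]=0
m=cv2.morphologyEx(m,cv2.MORPH_OPEN,np.ones((3,3)))
h=cv2.convexHull(np.argwhere(m)[:,::-1].astype(np.int32)).reshape(-1,2)
w=onplane(T,h,0.012)[:,:2].astype(np.float32)
r=cv2.minAreaRect(w);print("rect",r, cv2.boxPoints(r))
for s in(1,-1):
  for p,y in [((.6047,.0534,.25),-13.6),((.6047,.0534,.095),-13.6),((.56,-.06,.095),-13.6),((.5449,-.1723,.079),-13.6),((.5449,-.1723,.079),-13.6-85)]:
    print(s,y,np.round(solve_ik(p,Rt(y,s)),1))
E
```

```text
rect ((0.5766782164573669, -0.04905456304550171), (0.3562849760055542, 0.07819197326898575), 74.76099395751953) [[ 0.49213287 -0.21065694]
 [ 0.56757545 -0.2312094 ]
 [ 0.66122353  0.11254781]
 [ 0.585781    0.13310027]]
1 -13.6 [ 0.2  8.3 83.3 -0.  88.3 13.8]
1 -13.6 [ 0.2 15.  92.4 -0.  72.6 13.8]
1 -13.6 [-11.3   8.6  99.8  -0.   71.7   2.3]
1 -13.6 [-22.7  10.9  99.   -0.   70.1  -9.1]
1 -98.6 [-22.7  10.9  99.   -0.   70.1  75.9]Traceback (most recent call last):
  File "<stdin>", line 12, in <module>
    return _wrapfunc(a, 'round', decimals=decimals, out=out)
    return _wrapit(obj, method, *args, **kwds)
    result = getattr(arr, method)(*args, **kwds)
TypeError: unsupported operand type(s) for *: 'NoneType' and 'float'
```

```bash
python3 - <<'E'
from h import *
import pickle
goto((.605,.053,.24),Rt(-15)); 
f=grab_frame("wrist");g=grab_frame("top")
move_linear((.580,-.047,.24),feed=.25)
f2=grab_frame("wrist")
pickle.dump((f,f2),open("w.pkl","wb"))
print(state()["time"],state()["tcp_pos"])
for i,a in enumerate((f,f2)):cv2.imwrite(f"pics/c{i}.png",cv2.resize(a["image"][:,:,::-1],(768,576)))
E
```

```text
3.4583 [ 0.58007265 -0.04655719  0.24007059]
```

View pics/c0.png

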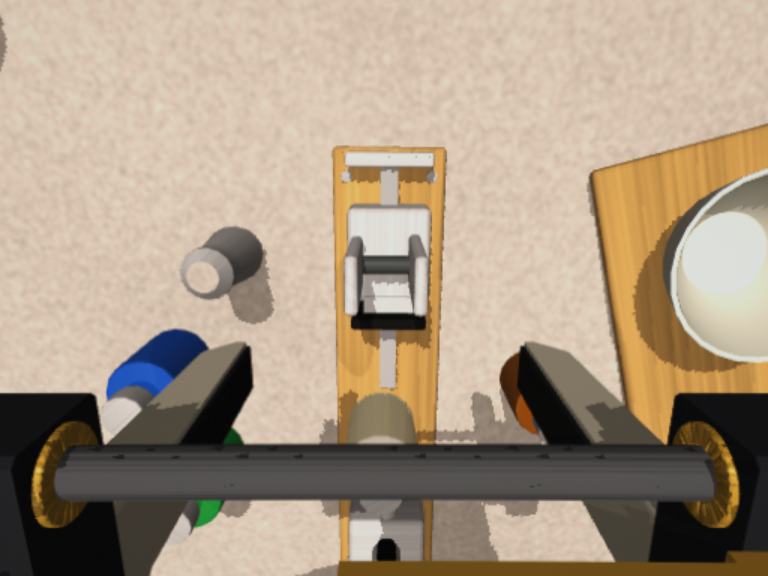

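View pics/c1.png

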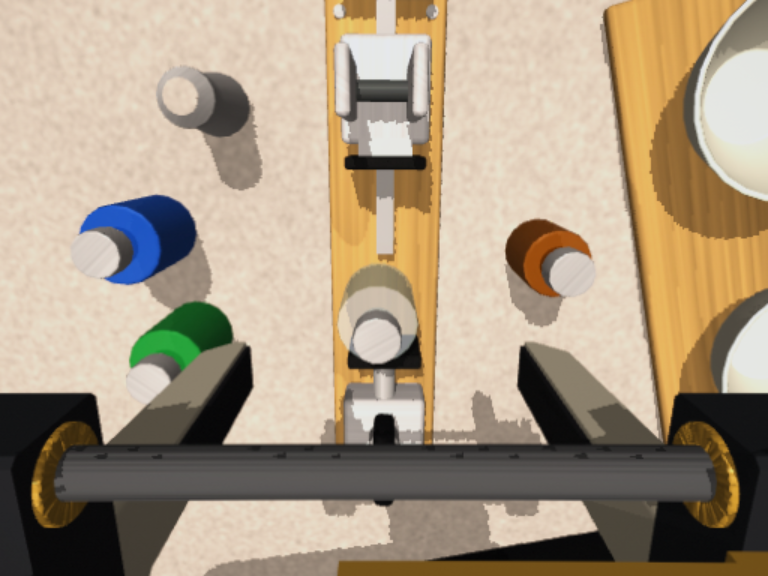

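```bash
python3 - <<'E'
import pickle,cv2,numpy as np
f,f2=pickle.load(open("w.pkl","rb"))
a=cv2.resize(f["image"][130:225,215:305],None,fx=6,fy=6,interpolation=cv2.INTER_CUBIC)
b=cv2.resize(f2["image"][15:120,215:305],None,fx=5.5,fy=5.5,interpolation=cv2.INTER_CUBIC)
cv2.imwrite("pics/d0.png",a[:,:,::-1]);cv2.imwrite("pics/d1.png",b[:,:,::-1])
E
```

```text
(no output)
```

View pics/d0.png

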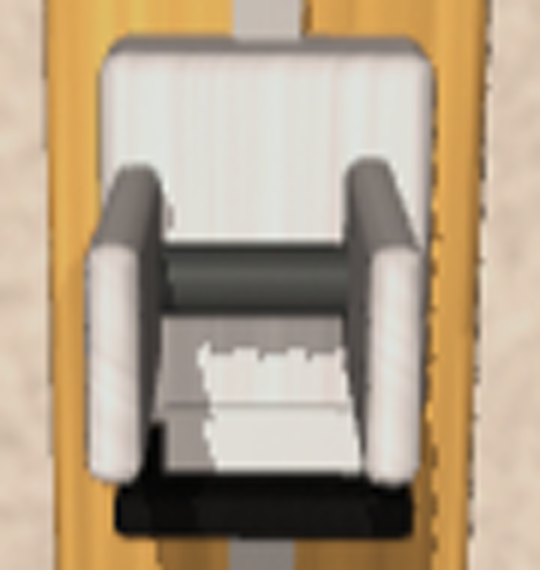

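View pics/d1.png

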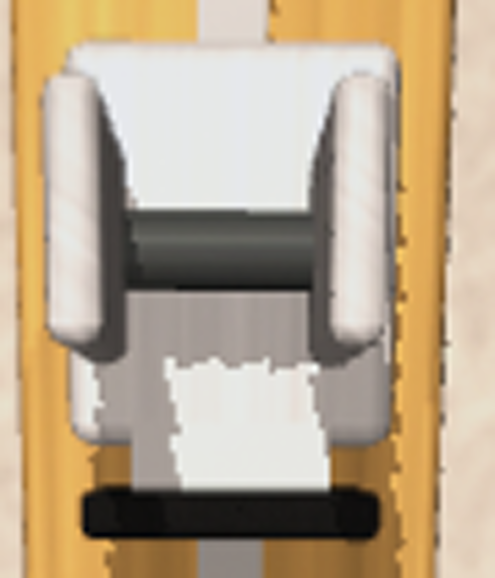

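Both wrist views show the paddles clearly: d0 has the left top face at x 86–140, y 243–482, and the right at x 368–420, y 245–485. I'll triangulate their corners.

```bash
python3 - <<'E'
from h import *
import pickle
f,f2=pickle.load(open("w.pkl","rb"))
A=lambda x,y:((x+.5)/6-.5+215,(y+.5)/6-.5+130)
B=lambda x,y:((x+.5)/5.5-.5+215,(y+.5)/5.5-.5+15)
P={}
for n,a,b in [("sprF",(88,245),(46,78)),("sprN",(90,480),(50,338)),("fixF",(418,247),(388,78)),("fixN",(420,482),(386,338))]:
    P[n],e=tri([f,f2],[A(*a),B(*b)]);print(n,np.round(P[n],4),e)
    print("  plane", onplane(f,[A(*a)],.117)[0][:2],onplane(f2,[B(*b)],.117)[0][:2])
yw=np.radians(-15);X=np.array([np.cos(yw),np.sin(yw)]);Y=np.array([-np.sin(yw),np.cos(yw)])
for k in P:print(k,P[k][:2]@X,P[k][:2]@Y)
fx=(P["fixF"]+P["fixN"])/2;sp=(P["sprF"]+P["sprN"])/2
print("grip",fx[:2]-.019*X,sp[:2]+.027*X)
print("cap wrist2 plane.106",onplane(f2,[(376.5/1.5,340/1.5)],.106))
E
```

```text
sprF [0.5879 0.0741 0.1125] [0.1, 0.1]
  plane [0.58842935 0.07500442] [0.58819607 0.07327107]
sprN [0.5793 0.043  0.1151] [0.1, 0.1]
  plane [0.57955668 0.04354378] [0.57959018 0.04279423]
fixF [0.6309 0.0624 0.1129] [0.4, 0.4]
  plane [0.63043056 0.06347157] [0.6307528  0.06174968]
fixN [0.623  0.0311 0.1156] [0.1, 0.1]
  plane [0.62291924 0.03163007] [0.62294161 0.03105683]
sprF 0.5486946550767579 0.22377857646562113
sprN 0.5484912944169711 0.19143866141693708
fixF 0.5932281277842005 0.22358561078516004
fixN 0.5937082531218927 0.19129752090474542
grip [0.60858349 0.05168986] [0.60971318 0.0515601 ]
cap wrist2 plane.106 [[ 0.56621873 -0.0807438   0.106     ]]
```

```bash
python3 - <<'E'
from h import *
gripper_to(0.75,20)
goto((.6091,.0516,.20),Rt(-15))
print("hit",move_linear((.6091,.0516,.095),feed=.12,threshold=8))
s=state();print(s["time"],s["tcp_pos"],s["contact_force"])
gripper_to(0.0,25)
s=state();print(s["time"],s["gripper_width"]*93,s["contact_force"],s["torque"])
f=grab_frame("wrist");cv2.imwrite("pics/e0.png",f["image"][:,:,::-1])
f=grab_frame("scene");cv2.imwrite("pics/e1.png",cv2.resize(f["image"][100:280,80:320,::-1],None,fx=3,fy=3))
E
```

```text
hit False
5.6083 [0.60990854 0.0514823  0.09616045] [ 0.94743226 -0.25862112  0.57237597]
6.2333 37.08763048858117 [-0.74723811  0.57771123  3.05728305] [ 0.14913304  0.97708751 -0.08985652]
```

View pics/e0.png

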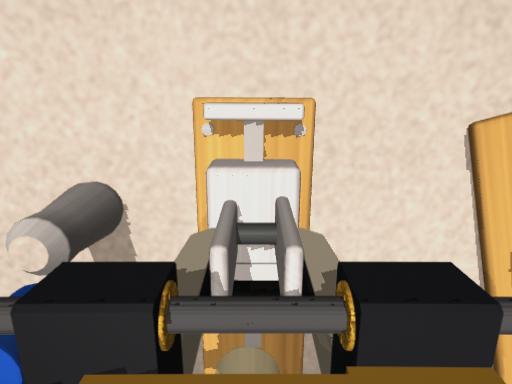

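View pics/e1.png

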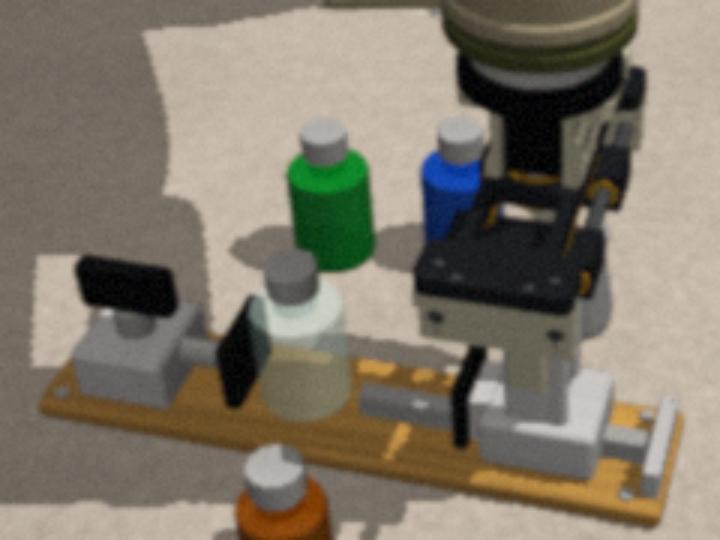

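The paddles read 37 mm across, so they're fully squeezed, and both fingers sit outside them in e0 at about (220, 265) and (290, 265). Next I'll slide the jaw, with a force watch near the cruet.

```bash
python3 - <<'E'
from h import *
yw=np.radians(-15);Y=np.array([-np.sin(yw),np.cos(yw),0])
p=np.array([.6091,.0516,.095])
print("hit",move_linear(p-.055*Y,feed=.08,threshold=12))
s=state();print(s["time"],(s["tcp_pos"]-p)@Y,s["contact_force"],s["gripper_width"]*93)
f=grab_frame("top");cv2.imwrite("pics/f0.png",cv2.resize(f["image"][130:240,190:390,::-1],None,fx=4,fy=4))
print("hit",move_linear(p-.076*Y,feed=.02,threshold=4.5))
s=state();print(s["time"],(s["tcp_pos"]-p)@Y,s["contact_force"],s["contact_force"]@Y,s["gripper_width"]*93)
f=grab_frame("scene");cv2.imwrite("pics/f1.png",cv2.resize(f["image"][100:280,80:320,::-1],None,fx=3,fy=3))
f=grab_frame("top");cv2.imwrite("pics/f2.png",cv2.resize(f["image"][130:240,190:390,::-1],None,fx=4,fy=4))
E
```

```text
hit False
7.1667 -0.05684591613948822 [-6.68362751 -0.46009902  7.21366014] 37.155221606777154
hit True
7.9083 -0.06923974721398274 [ 0.28019705 -1.34288276  4.61882333] -1.2246048075443288 37.460011014300775
```

View pics/f1.png

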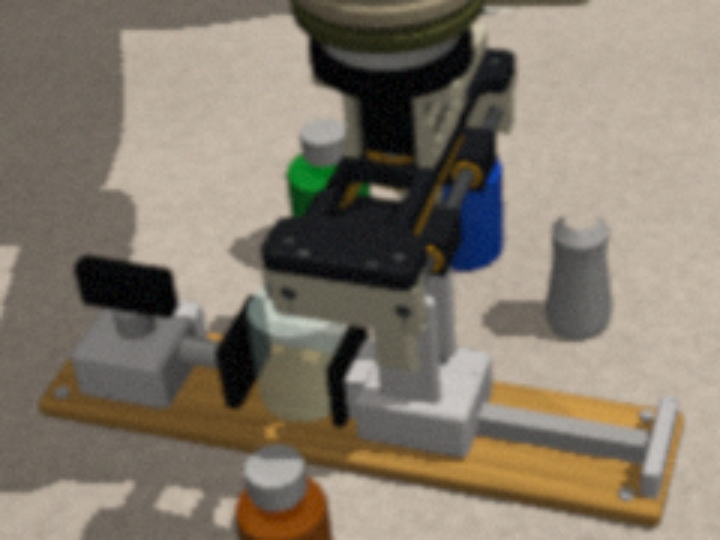

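View pics/f2.png

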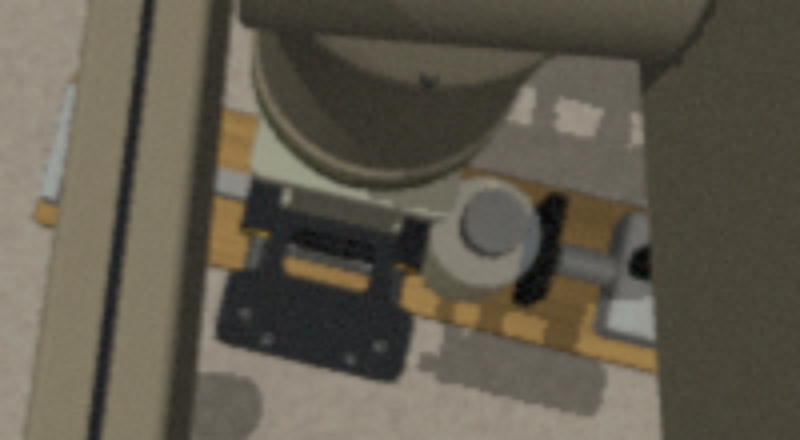

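The stop may have come from lateral force settling rather than contact (Fx went from −6.7 to 0.3 N). The face looks at the cruet, but I'll push on slowly from a settled baseline to confirm.

```bash
python3 - <<'E'
from h import *
yw=np.radians(-15);X=np.array([np.cos(yw),np.sin(yw),0]);Y=np.array([-np.sin(yw),np.cos(yw),0])
p=np.array([.6091,.0516,.095])
pause(.15)
def rep():
    s=state();print(round(s["time"],2),"d %.4f"%((s["tcp_pos"]-p)@Y),"lat %.4f"%((s["tcp_pos"]-p)@X),"F y %.1f x %.1f z %.1f"%(s["contact_force"]@Y,s["contact_force"]@X,s["contact_force"][2]),round(s["gripper_width"]*93,1))
rep()
for d in (.071,.0725,.074,.0755,.077):
    h=move_linear(p-d*Y,feed=.02,threshold=5);pause(.1);print(d,h);rep()
    if h or state()["contact_force"]@Y>5:break
f=grab_frame("scene");cv2.imwrite("pics/g1.png",cv2.resize(f["image"][170:250,140:240,::-1],None,fx=6,fy=6,interpolation=cv2.INTER_CUBIC))
f=grab_frame("top");cv2.imwrite("pics/g2.png",cv2.resize(f["image"][160:220,270:370,::-1],None,fx=6,fy=6,interpolation=cv2.INTER_CUBIC))
E
```

```text
8.16 d -0.0686 lat -0.0005 F y -2.7 x 1.8 z 5.5 37.7
0.071 True
8.47 d -0.0700 lat -0.0004 F y -1.6 x 1.1 z 3.5 37.4
```

View pics/g1.png

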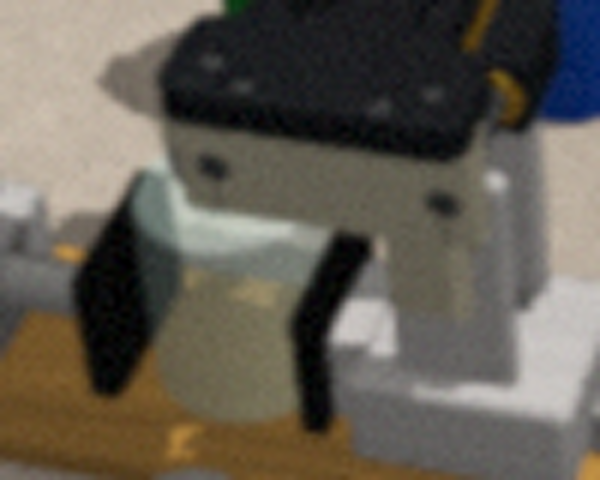

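View pics/g2.png

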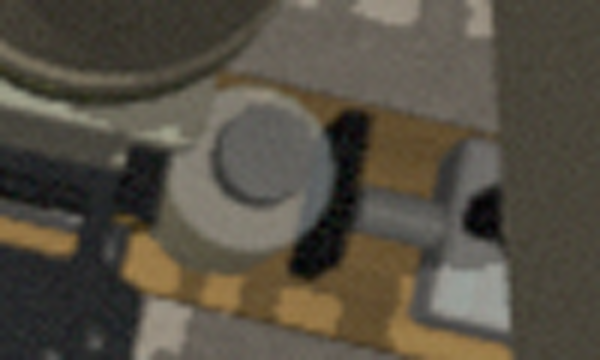

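The cap hasn't moved: it's at (313, 185) in the top view both before and after. So contact isn't proven, and the triggers came from motion transients. I'll step on in small static increments, tracking the cap and the force.

```bash
cat > track.py <<'E'
from h import *
yw=np.radians(-15);X=np.array([np.cos(yw),np.sin(yw),0]);Y=np.array([-np.sin(yw),np.cos(yw),0])
p=np.array([.6091,.0516,.095])
ref=cv2.imread("pics/a_top.png",0)[178:193,304:321]
def cap():
    g=cv2.cvtColor(grab_frame("top")["image"],cv2.COLOR_RGB2GRAY)
    r=cv2.matchTemplate(g[170:202,296:334],ref,cv2.TM_CCOEFF_NORMED);_,v,_,(x,y)=cv2.minMaxLoc(r)
    if 0<x<r.shape[1]-1 and 0<y<r.shape[0]-1:
        dx=(r[y,x-1]-r[y,x+1])/(2*(r[y,x-1]+r[y,x+1]-2*r[y,x]));dy=(r[y-1,x]-r[y+1,x])/(2*(r[y-1,x]+r[y+1,x]-2*r[y,x]))
    else: dx=dy=0
    return round(float(x+dx-8),2),round(float(y+dy-8),2),round(v,2)
def rep():
    s=state();print(round(s["time"],2),"d %.4f"%((s["tcp_pos"]-p)@Y),"lat %.4f"%((s["tcp_pos"]-p)@X),"F y %.1f x %.1f z %.1f"%(s["contact_force"]@Y,s["contact_force"]@X,s["contact_force"][2]),round(s["gripper_width"]*93,1),"cap",cap())
E
python3 - <<'E'
from track import *
rep()
for d in (.071,.0725,.074,.0755):
    move_linear(p-d*Y,feed=.015,threshold=15);pause(.15);rep()
    if state()["contact_force"]@Y>6:break
f=grab_frame("scene");cv2.imwrite("pics/i1.png",cv2.resize(f["image"][170:250,140:240,::-1],None,fx=6,fy=6,interpolation=cv2.INTER_CUBIC))
E
```

```text
8.57 d -0.0698 lat -0.0004 F y -2.9 x 0.7 z 4.7 37.5 cap (1.4, -0.11, 0.64)
9.05 d -0.0707 lat -0.0003 F y 0.5 x -3.4 z 7.5 37.4 cap (1.79, 0.4, 0.65)
9.5 d -0.0717 lat -0.0003 F y 3.4 x -4.1 z 7.0 37.4 cap (2.29, 0.17, 0.64)
9.95 d -0.0728 lat -0.0003 F y 5.3 x -3.4 z 6.9 37.2 cap (3.31, 0.56, 0.66)
10.4 d -0.0740 lat -0.0004 F y 6.1 x -1.9 z 6.9 37.5 cap (3.8, 0.91, 0.65)
```

View pics/i1.png

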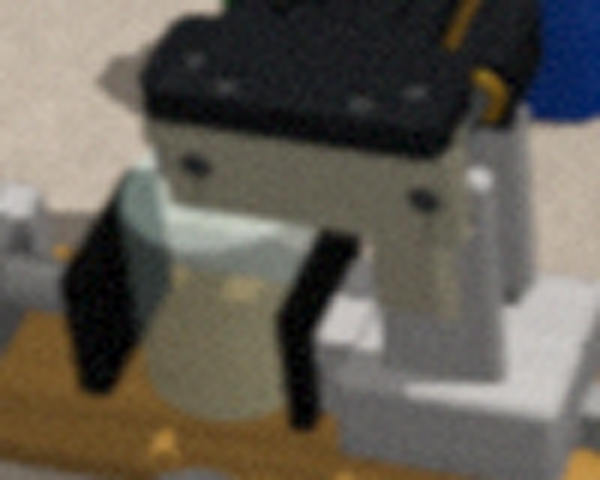

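The cap now moves with the jaw and the force rises steadily to 6 N, so the jaw is pressing on the cruet and the cruet on the pad. Next I'll release, retreat upward and look at the knob from two wrist positions.

```bash
python3 - <<'E'
from track import *
import pickle
gripper_to(0.75);rep()
q=state()["tcp_pos"].copy()
q=p-.0755*Y; q[2]=.20
move_linear(q,feed=.2);rep()
k=np.array([.5449,-.1723,.20])
goto(k+.035*Y,Rt(-15));f=grab_frame("wrist")
move_linear(k,feed=.15);f2=grab_frame("wrist");T=grab_frame("scene")
pickle.dump((f,f2),open("k.pkl","wb"))
print(state()["time"])
for i,a in enumerate((f,f2)):cv2.imwrite(f"pics/k{i}.png",a["image"][:,:,::-1])
cv2.imwrite("pics/k2.png",cv2.resize(T["image"][150:280,80:320,::-1],None,fx=3,fy=3))
E
```

```text
11.22 d -0.0756 lat 0.0001 F y -0.3 x -0.1 z 0.6 69.9 cap (3.23, 0.29, 0.66)
11.95 d -0.0756 lat -0.0005 F y 0.3 x -0.4 z -0.6 69.9 cap (2.0, -8.0, 0.51)
13.0917
```

View pics/k0.png

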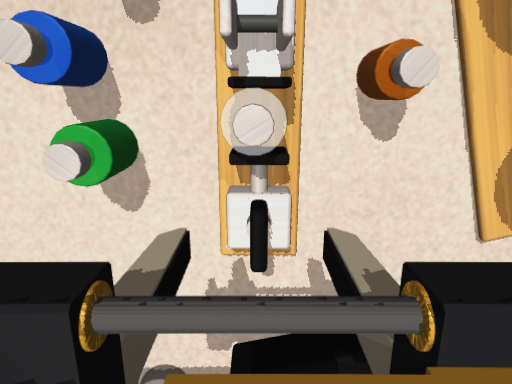

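View pics/k1.png

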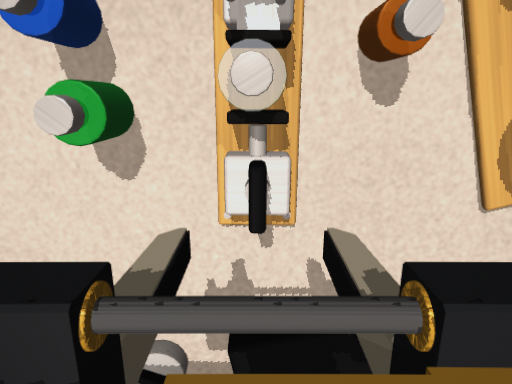

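View pics/k2.png

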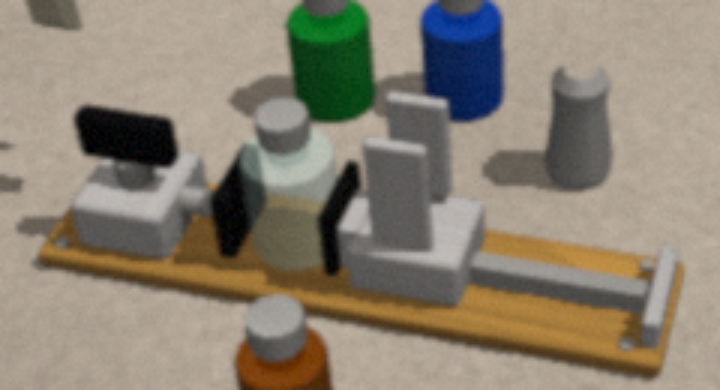

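```bash
python3 - <<'E'
from track import *
import pickle
fs=pickle.load(open("k.pkl","rb"))
ends=[];
for f,(y0,y1) in zip(fs,((195,275),(155,238))):
    g=cv2.cvtColor(f["image"],cv2.COLOR_RGB2GRAY)
    m=np.zeros_like(g);m[y0:y1,238:280]=(g[y0:y1,238:280]<45)
    n,l,st,c=cv2.connectedComponentsWithStats(m);i=1+np.argmax(st[1:,4]);print(st[i],c[i])
    b=(l==i);ys=np.where(b.any(1))[0]
    e=ys.max()+.5; cols=np.where(b[ys.max()-12:ys.max()-3])[1]
    cx=(cols.min()+cols.max())/2; rows=np.argwhere(b)
    cols2=np.where(b[ys.min()+22:ys.min()+30])[1]
    print("cols lower",cols.min(),cols.max(),"upper",cols2.min(),cols2.max())
    ends.append((cx,e))
    w=onplane(f,[(cx,e),((cols2.min()+cols2.max())/2,ys.min()+26)],.090)
    print("end on .09: X %.4f Y %.4f | X %.4f Y %.4f"%(w[0]@X,w[0]@Y,w[1]@X,w[1]@Y))
x,e=tri(fs,ends);print("tri",x,e)
E
```

```text
[ 250  200   18   72 1156] [258.48269896 235.41608997]
cols lower 251 266 upper 251 267
end on .09: X 0.5714 Y -0.0558 | X 0.5719 Y -0.0163
[ 249  161   18   72 1204] [257.04401993 196.64784053]
cols lower 249 265 upper 249 266
end on .09: X 0.5715 Y -0.0559 | X 0.5719 Y -0.0186
tri [ 0.53746584 -0.20202842  0.08964214] [0.0, 0.0]
```

```bash
python3 - <<'E'
from h import *
k=np.array([.545,-.1744,.20])
gripper_to(0.5,50)
goto(k,Rt(-15.3))
k[2]=.079
print("hit",move_linear(k,feed=.12,threshold=8))
gripper_to(0.0,50)
def rep(t=""):
    s=state();R=s["orientation"];print(t,round(s["time"],2),s["tcp_pos"].round(4),s["contact_force"].round(1),s["torque"].round(2),round(s["gripper_width"]*93,1),"toolyaw %.1f"%np.degrees(np.arctan2(-R[0,0],R[1,0])))
rep("gripped")
f=grab_frame("wrist");cv2.imwrite("pics/m0.png",f["image"][:,:,::-1])
k=state()["tcp_pos"].copy() if 0 else k
for a in (10,25,40):
    goto(k,Rt(-15.3-a));rep(a)
f=grab_frame("wrist");cv2.imwrite("pics/m1.png",f["image"][:,:,::-1])
E
```

```text
hit False
gripped 15.7 [ 0.5449 -0.1744  0.0793] [-3.7  1.1  5.2] [ 0.13  0.8  -0.01] 19.1 toolyaw -15.3
10 16.04 [ 0.5451 -0.1745  0.0793] [-3.1  1.   5.5] [ 0.08  0.65 -0.07] 19.4 toolyaw -25.1
25 16.4 [ 0.5453 -0.1746  0.0793] [-2.  -0.7  4.8] [-0.06  0.45 -0.03] 19.3 toolyaw -39.9
40 16.76 [ 0.5454 -0.1748  0.0793] [ 1.4 -1.6  3.8] [-0.41  0.13 -0.04] 19.4 toolyaw -54.9
```

View pics/m0.png

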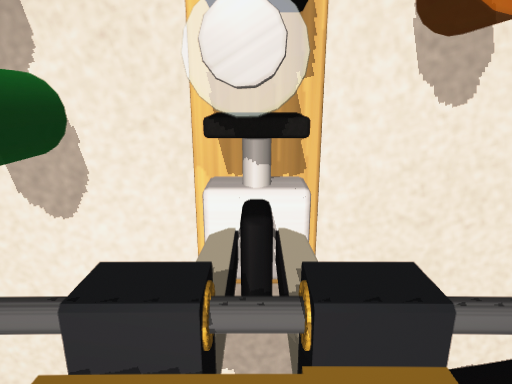

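View pics/m1.png

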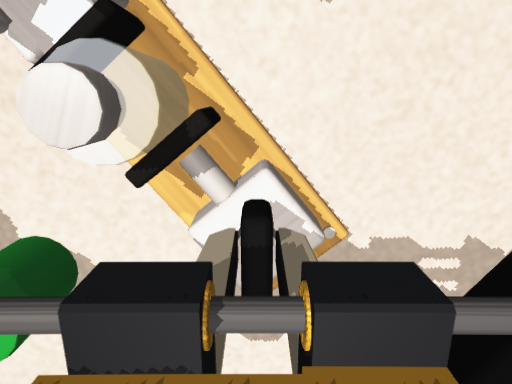

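The knob is following the gripper: in m1 the bar at (257, 245) still lines up with the tool while the clamp has turned 40° in view. I'll continue to 84°.

```bash
python3 - <<'E'
from h import *
k=np.array([.545,-.1744,.079])
def rep(t=""):
    s=state();R=s["orientation"];print(t,round(s["time"],2),s["tcp_pos"].round(4),s["contact_force"].round(1),s["torque"].round(2),round(s["gripper_width"]*93,1),"toolyaw %.1f"%np.degrees(np.arctan2(-R[0,0],R[1,0])))
for a in (55,70,84):
    goto(k,Rt(-15.3-a));rep(a)
f=grab_frame("wrist");cv2.imwrite("pics/n0.png",f["image"][:,:,::-1])
f=grab_frame("scene");cv2.imwrite("pics/n1.png",cv2.resize(f["image"][150:280,80:320,::-1],None,fx=3,fy=3))
E
```

```text
55 17.17 [ 0.5455 -0.175   0.0793] [ 2.  -3.9  2.2] [-0.91 -0.18 -0.01] 19.5 toolyaw -69.9
70 17.52 [ 0.5455 -0.1752  0.0793] [ 2.  -6.4  1.6] [-1.1  -0.24 -0.08] 19.2 toolyaw -85.0
84 17.87 [ 0.5455 -0.1755  0.0793] [ 2.5 -8.3  1.7] [-1.29 -0.27 -0.03] 19.4 toolyaw -99.0
```

View pics/n0.png

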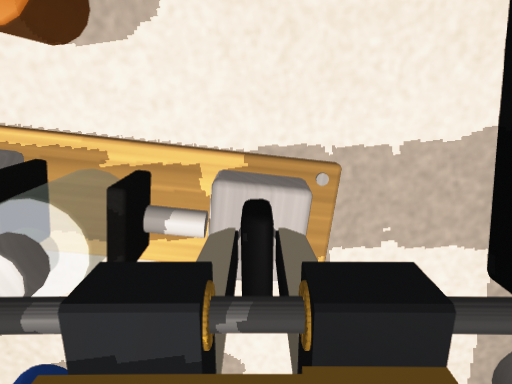

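View pics/n1.png

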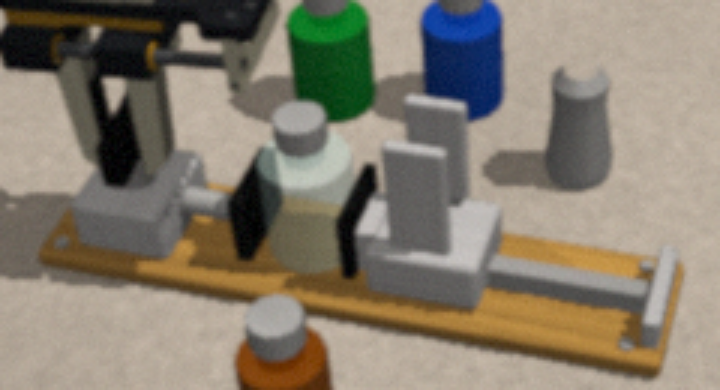

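Warning sign: comparing k2 with n1, the jaw and cruet appear to have moved back along with the pad, with the jaw face going from (340, 215) to (358, 220). The jaw may not be locked. I'll let go of the knob and look closely at the paddles and jaw.

```bash
python3 - <<'E'
from track import *
import pickle
gripper_to(0.4)
k=np.array([.545,-.1744,.20])
move_linear(k,feed=.2)
q=p-.06*Y;q[2]=.22
goto(q,Rt(-15.3));f=grab_frame("wrist");S=grab_frame("scene")
pickle.dump((f,S),open("o.pkl","wb"))
cv2.imwrite("pics/o0.png",cv2.resize(f["image"][90:320,180:330,::-1],None,fx=2.6,fy=2.6,interpolation=cv2.INTER_CUBIC))
cv2.imwrite("pics/o1.png",cv2.resize(S["image"][150:280,80:320,::-1],None,fx=3,fy=3))
print(state()["time"])
E
```

```text
20.4417
```

View pics/o0.png

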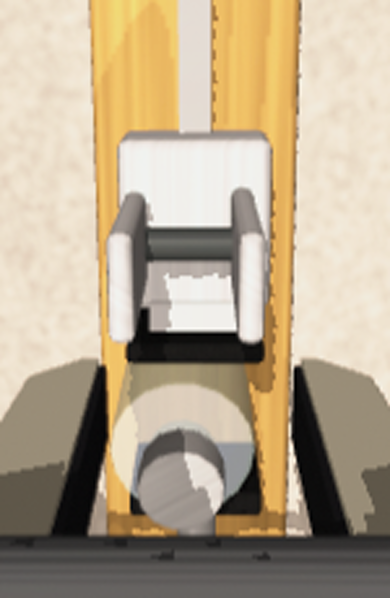

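View pics/o1.png

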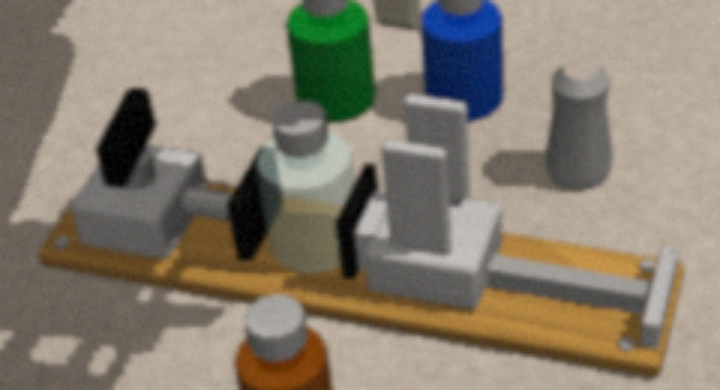

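```bash
python3 - <<'E'
from h import *
import pickle
from track import X,Y
f,S=pickle.load(open("o.pkl","rb"));k0,k1=pickle.load(open("k.pkl","rb"))
A=lambda x,y:((x+.5)/2.6-.5+180,(y+.5)/2.6-.5+90)
for n,a in [("sprF",(109,237)),("sprN",(112,340)),("fixF",(264,237)),("fixN",(262,340))]:
    w=onplane(f,[A(*a)],.1165)[0];print(n,"X %.4f Y %.4f"%(w@X,w@Y))
for n,a in [("padL",(128,335)),("padR",(266,335))]:
    w=onplane(f,[A(*a)],.062)[0];print("jawface top",n,"X %.4f Y %.4f"%(w@X,w@Y))
# k0/k1: black jaw face top edge (rows) & pad
for nm,g,rj,rp in (("k0",k0,(77,87),(150,164)),("k1",k1,(31,41),(111,123))):
    for r in rj: w=onplane(g,[(258,r)],.062)[0];print(nm,"jawface r",r,"Y %.4f"%(w@Y))
    for r in rp: w=onplane(g,[(258,r)],.056)[0];print(nm,"pad r",r,"Y %.4f"%(w@Y))
cv2.imwrite("pics/p0.png",cv2.resize(np.hstack([k0["image"][0:180,200:310],k1["image"][0:180,200:310]])[:,:,::-1],None,fx=3.3,fy=3.3,interpolation=cv2.INTER_CUBIC))
E
```

```text
sprF X 0.5490 Y 0.1598
sprN X 0.5487 Y 0.1288
fixF X 0.5929 Y 0.1594
fixN X 0.5926 Y 0.1284
jawface top padL X 0.5485 Y 0.1103
jawface top padR X 0.5978 Y 0.1099
k0 jawface r 77 Y 0.0957
k0 jawface r 87 Y 0.0884
k0 pad r 150 Y 0.0382
k0 pad r 164 Y 0.0264
k1 jawface r 31 Y 0.0948
k1 jawface r 41 Y 0.0880
k1 pad r 111 Y 0.0363
k1 pad r 123 Y 0.0268
```

View pics/p0.png

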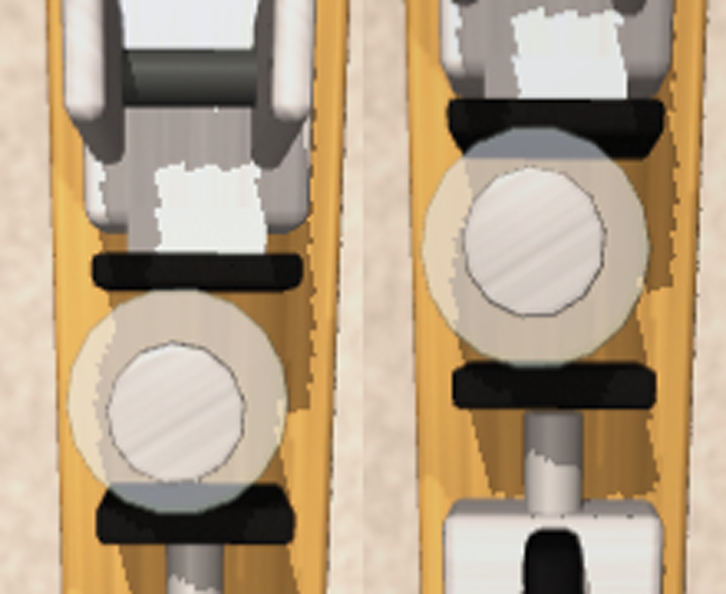

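The sprung paddle is at rest (44 mm over both, as at the start), yet the jaw's paddles moved from Y 0.133 to 0.144, about 10 mm. I need to know how much the pad spring is compressed, so I'll track the pad and jaw through the fixed scene pictures already saved.

```bash
python3 - <<'E'
from h import *
from track import X,Y
S=grab_frame("scene")
base=cv2.imread("pics/a_scene.png")
def load(n):
    a=cv2.imread(f"pics/{n}.png")
    return cv2.resize(a[:390],(240,130),interpolation=cv2.INTER_AREA)
def load2(n): # crop 100:280
    a=cv2.imread(f"pics/{n}.png");return cv2.resize(a,(240,180),interpolation=cv2.INTER_AREA)[50:]
ims={"a":base[150:280,80:320],"f1":load2("f1"),"k2":load("k2"),"n1":load("n1"),"o1":load("o1")}
row=[]
for k,v in ims.items():
    c=v[30:110,50:180];row.append(cv2.resize(c,None,fx=3,fy=3,interpolation=cv2.INTER_CUBIC))
cv2.imwrite("pics/q0.png",np.vstack([np.hstack(row[0:1]+row[2:3]),np.hstack(row[3:5])]))
E
```

```text
(no output)
```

View pics/q0.png

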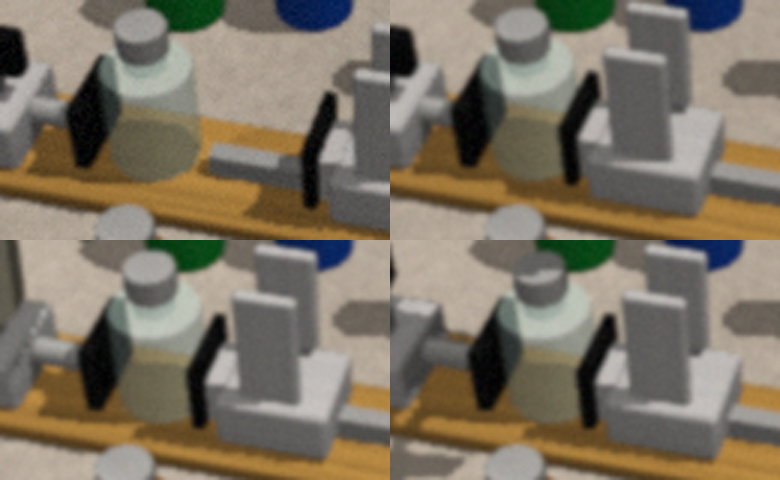

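```bash
python3 - <<'E'
from h import *
import pickle
from track import X,Y
f,f2=pickle.load(open("w.pkl","rb"));o,S=pickle.load(open("o.pkl","rb"))
def edges(fr,y,x0,x1):
    # blue channel: wood low, paddle high; average 3 rows
    b=fr["image"][y-1:y+2,x0:x1,2].astype(float).mean(0)
    lo=np.percentile(b,10);out=[]
    t=130
    for i in range(len(b)-1):
        if (b[i]-t)*(b[i+1]-t)<0: out.append((x0+i+(t-b[i])/(b[i+1]-b[i]),b[i+1]>b[i]))
    return out
for nm,fr,ys in (("start",f,(180,187,194,201)),("start2",f2,(36,44,52,60,68)),("now",o,(190,197,204,211))):
    for y in ys:
        e=edges(fr,y,212,300)
        xs=[onplane(fr,[(c,y)],.1165)[0]@X*1e3 for c,u in e]
        print(nm,y,[f"{v:.1f}{'+' if u else '-'}" for v,(c,u) in zip(xs,e)])
E
```

```text
start 180 ['543.4-', '548.5+', '555.1-', '586.3+', '592.9-', '600.9+']
start 187 ['543.3-', '548.5+', '555.1-', '558.7+', '582.5-', '586.3+', '593.0-', '600.8+']
start 194 ['543.3-', '548.5+', '555.1-', '557.9+', '583.6-', '586.4+', '593.1-', '600.6+']
start 201 ['543.3-', '548.4+', '555.1-', '559.4+', '585.0-', '586.1+', '593.1-', '600.6+']
start2 36 ['544.5-', '548.6+', '555.4-', '557.0+', '585.5-', '586.5+', '593.2-', '593.8+', '594.1-', '601.8+']
start2 44 ['544.7-', '548.5+', '555.4-', '558.9+', '583.8-', '586.5+', '593.1-', '593.8+', '594.4-', '601.7+']
start2 52 ['544.6-', '548.4+', '555.4-', '559.7+', '583.3-', '586.4+', '593.4-', '594.0+', '594.4-', '601.8+']
start2 60 ['544.5-', '548.6+', '555.4-', '586.3+', '593.4-', '601.8+']
start2 68 ['544.4-', '548.5+', '555.4-', '586.3+', '593.6-', '601.5+']
now 190 ['545.7-', '547.8+', '555.1-', '585.7+', '594.0-', '601.1+']
now 197 ['545.6-', '548.0+', '555.1-', '559.4+', '583.7-', '585.7+', '593.2-', '601.3+']
now 204 ['545.4-', '547.9+', '555.0-', '558.1+', '584.4-', '585.7+', '592.9-', '593.1+', '593.7-', '601.3+']
now 211 ['545.5-', '547.8+', '555.0-', '560.1+', '585.1-', '585.6+', '592.8-', '601.1+']
```

The paddle gap matches the start to within about 0.5 mm, so the sprung paddle did return. I'll find out when the jaw moved, using the wrist pictures taken during the turn and the camera mount reconstructed from a live frame.

```bash
python3 - <<'E'
from h import *
from track import X,Y
fr=grab_frame("wrist");s=state()
Tt=np.eye(4);Tt[:3,:3]=s["orientation"];Tt[:3,3]=s["tcp_pos"]
M=np.linalg.inv(Tt)@fr["cam_to_world"]
np.save("M.npy",M)
def pose(t,yaw):
    T=np.eye(4);T[:3,:3]=Rt(yaw);T[:3,3]=t;g=dict(fr);g["cam_to_world"]=T@M;return g
poses={"m0":pose((.5449,-.1744,.0793),-15.3),"m1":pose((.5454,-.1748,.0793),-54.9),"n0":pose((.5455,-.1755,.0793),-99.0)}
# pad top front corners (toward cruet), z=.056 ; jaw face top front edge z=.062
px={"m0":{"pad":[(206,116),(308,116)]},"m1":{"pad":[(129,178),(214,108)],"jaw":[(132,8+12),(143,30)]},"n0":{"pad":[(108,190),(108,260)],"jaw":[(47,165),(47,205)]}}
for k,d in px.items():
    for n,pts in d.items():
        w=onplane(poses[k],pts,.056 if n=="pad" else .062);print(k,n,(w@Y).round(4),(w@X).round(4))
for k in px:
    im=cv2.imread(f"pics/{k}.png");cv2.imwrite(f"pics/r_{k}.png",cv2.resize(im[0:270,0:340],None,fx=2.2,fy=2.2,interpolation=cv2.INTER_CUBIC))
E
```

```text
m0 pad [0.0365 0.0361] [0.5482 0.5965]
m1 pad [0.0386 0.0367] [0.5452 0.6002]
m1 jaw [0.0855 0.0799] [0.5985 0.5993]
n0 pad [0.0484 0.0488] [0.5919 0.5531]
n0 jaw [0.0742 0.0754] [0.6032 0.5831]
```

View pics/r_m1.png

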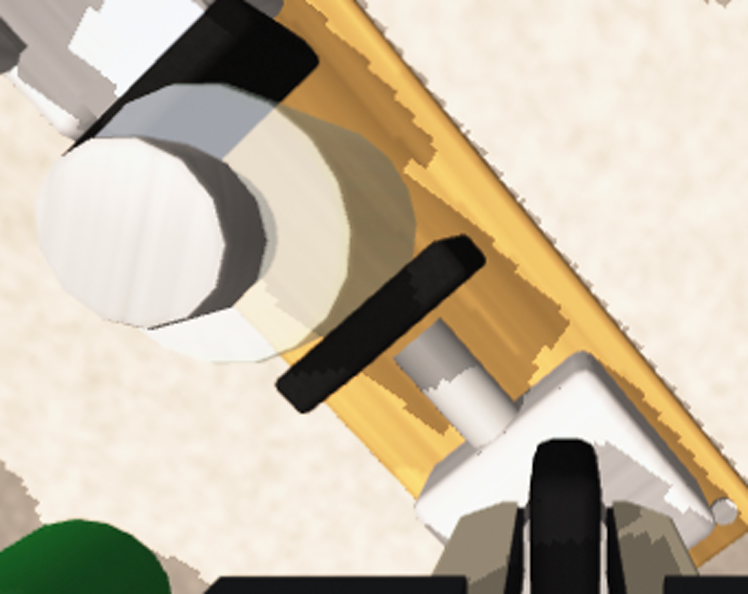

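View pics/r_n0.png

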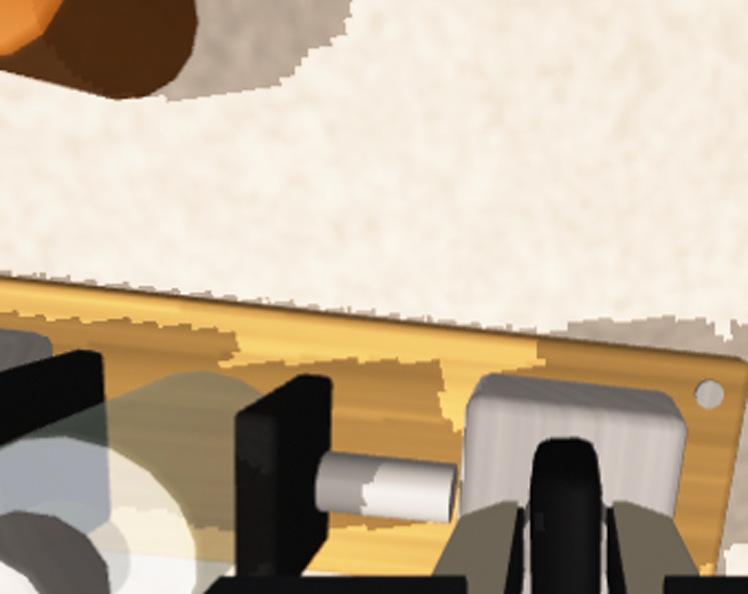

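View pics/r_m0.png

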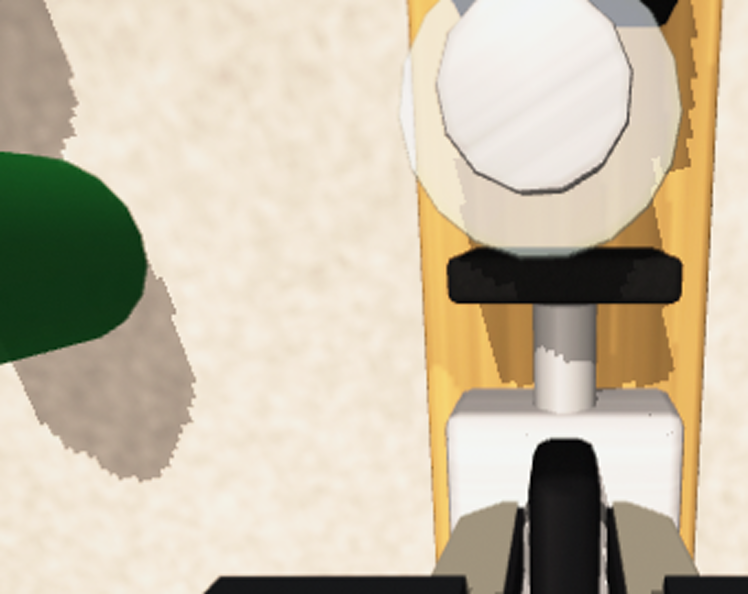

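Timeline of the press pad: at 40° it had barely moved and the jaw held at about 11 N. Between 40° and 84° the jaw broke away. Next I'll measure the current compression precisely by sub-pixel tracking of pad and jaw in the fixed scene view.

```bash
python3 - <<'E'
from h import *
from track import X,Y
S=grab_frame("scene");K=np.array([[S["fx"],0,S["cx"]],[0,S["fy"],S["cy"]],[0,0,1]])
W=np.linalg.inv(S["cam_to_world"])
def proj(P): return cv2.projectPoints(np.array([P],float),cv2.Rodrigues(W[:3,:3])[0],W[:3,3],K,np.array([S["k1"],0,0,0]))[0].reshape(2)
def at(x,y,z): v=x*X+y*Y;v[2]=z;return v
d=(proj(at(.6,.045,.03))-proj(at(.6,.035,.03)))/10;dj=(proj(at(.594,.14,.1))-proj(at(.594,.13,.1)))/10
print("px/mm pad",d,"jaw",dj)
G=lambda im:cv2.cvtColor(im,cv2.COLOR_BGR2GRAY)
a=G(cv2.imread("pics/a_scene.png"));now=G(S["image"][:,:,::-1].copy())
def up(n,r0): 
    im=np.zeros((384,512),np.uint8);s=G(cv2.imread(f"pics/{n}.png"));h=s.shape[0]//3
    im[r0:r0+h,80:320]=cv2.resize(s,(240,h),interpolation=cv2.INTER_AREA);return im
def trk(ref,img,box,mr=14):
    x,y,w,h=box;t=ref[y:y+h,x:x+w];r=cv2.matchTemplate(img[y-8:y+h+8,x-mr:x+w+mr],t,cv2.TM_CCOEFF_NORMED)
    _,v,_,(i,j)=cv2.minMaxLoc(r)
    g=lambda l,c,rr:(l-rr)/(2*(l+rr-2*c))
    return round(i+g(r[j,i-1],r[j,i],r[j,i+1])-mr,2),round(j+g(r[j-1,i],r[j,i],r[j+1,i])-8,2),round(v,3)
c=lambda im:np.minimum(im,70)   # keep only black structure
k2=up("k2",150);n1=up("n1",150);f1=up("f1",100);e1=up("e1",100)
box=(149,203,13,36)
cv2.imwrite("pics/s0.png",cv2.resize(a[195:245,140:200],None,fx=8,fy=8))
for n,im in (("e1",e1),("f1",f1),("k2",k2),("n1",n1),("now",now)):
    print(n,"pad",trk(c(a),c(im),box),"plain",trk(a,im,box))
box2=(200,195,40,50)  # jaw region from k2
for n,im in (("n1",n1),("now",now)):print(n,"jaw rel k2",trk(k2,im,(205,200,35,50)))
E
```

```text
px/mm pad [0.56541638 0.09762947] jaw [0.62154939 0.09908033]
e1 pad (np.float32(0.08), np.float32(-0.02), 0.989) plain (np.float32(0.27), np.float32(-0.08), 0.97)
f1 pad (np.float32(-0.06), np.float32(-0.2), 0.988) plain (np.float32(0.19), np.float32(-0.55), 0.959)
k2 pad (np.float32(-1.91), np.float32(0.03), 0.984) plain (np.float32(-1.83), np.float32(-0.1), 0.986)
n1 pad (np.float32(3.85), np.float32(0.79), 0.984) plain (np.float32(3.7), np.float32(0.59), 0.991)
now pad (np.float32(3.79), np.float32(0.63), 0.979) plain (np.float32(4.14), np.float32(0.47), 0.973)
n1 jaw rel k2 (np.float32(5.74), np.float32(0.97), 0.963)
now jaw rel k2 (np.float32(5.75), np.float32(0.96), 0.96)
```

View pics/s0.png

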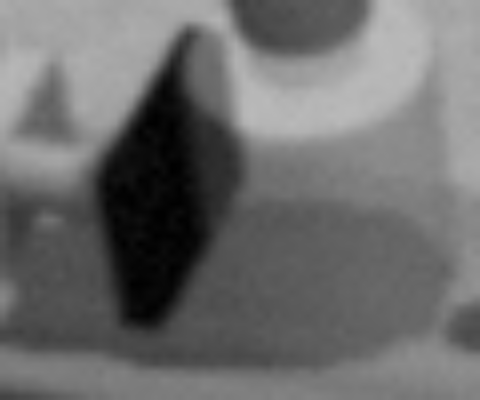

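Compression is now only about 3.3 mm, roughly 5 N. The jaw gave way by 9 mm because my 3.3 mm preload plus 84° overloaded the brake, so this isn't a reliable clamp. I'll redo it properly:
1. Wind the knob back.
2. Slide the jaw to a light touch with no preload.
3. Turn the knob to about 1.3 rad.

```bash
cat > knob.py <<'E'
from h import *
def rep(t=""):
    s=state();R=s["orientation"];print(t,round(s["time"],2),s["tcp_pos"].round(4),s["contact_force"].round(1),s["torque"].round(2),round(s["gripper_width"]*93,1),"toolyaw %.1f"%np.degrees(np.arctan2(-R[0,0],R[1,0])))
E
python3 - <<'E'
from knob import *
k=np.array([.545,-.1744,.15])
goto(k,Rt(-99.0))
k[2]=.079
print("hit",move_linear(k,feed=.15,threshold=8))
gripper_to(0.0,50);rep("grip")
for a in (-60,-17): goto(k,Rt(a));rep(a)
f=grab_frame("wrist");cv2.imwrite("pics/t0.png",f["image"][:,:,::-1])
gripper_to(0.45);k[2]=.16;move_linear(k,feed=.2);rep("up")
E
```

```text
hit False
grip 22.78 [ 0.5459 -0.1756  0.0804] [-1.1 -5.1  6.2] [-1.02  0.33  0.01] 19.2 toolyaw -99.0
-60 23.48 [ 0.5457 -0.1748  0.0803] [-1.3 -2.1  7.6] [-0.35  0.45 -0.01] 19.0 toolyaw -60.0
-17 24.23 [ 0.545  -0.1741  0.0803] [-5.5  1.3 11.6] [ 0.1   1.05 -0.1 ] 18.9 toolyaw -17.0
up 25.44 [ 0.5449 -0.1744  0.1595] [ 0.3  0.1 -0.2] [-0.09  0.06 -0.01] 41.8 toolyaw -17.0
```

View pics/t0.png

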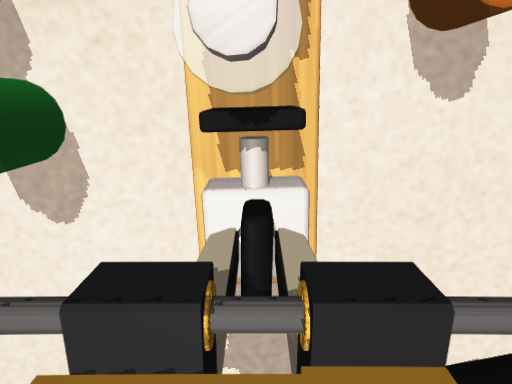

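The knob is back at about 0 in t0, and there's a clear gap between the pad (y≈118) and the cruet (y≈92). Next, the jaw again, to a light touch.

```bash
cat > ptrk.py <<'E'
import cv2,numpy as np
a=np.minimum(cv2.imread("pics/a_scene.png",0),70)
def pad(S):
    im=np.minimum(cv2.cvtColor(S["image"],cv2.COLOR_RGB2GRAY),70);x,y,w,h=149,203,13,36;mr=14
    r=cv2.matchTemplate(im[y-8:y+h+8,x-mr:x+w+mr],a[y:y+h,x:x+w],cv2.TM_CCOEFF_NORMED);_,v,_,(i,j)=cv2.minMaxLoc(r)
    l,c,q=r[j,i-1],r[j,i],r[j,i+1];return round(float(i+(l-q)/(2*(l+q-2*c))-mr)/.565,2),round(v,3)   # mm towards jaw
E
python3 - <<'E'
from track import *
from ptrk import pad
gripper_to(0.75,25)
def at(d,z): q=p-d*Y;q[2]=z;return q
goto(at(.0645,.15),Rt(-15))
print("pad mm",pad(grab_frame("scene")))
print("hit",move_linear(at(.0645,.095),feed=.12,threshold=8))
gripper_to(0.0,25);rep()
move_linear(at(.0695,.095),feed=.02,threshold=15);pause(.1);rep()
for d in (.0705,.0715,.0725):
    move_linear(at(d,.095),feed=.015,threshold=15);pause(.1);rep();m=pad(grab_frame("scene"));print(d,"pad",m)
    if m[0]<-.7: break
f=grab_frame("scene");cv2.imwrite("pics/u1.png",cv2.resize(f["image"][150:280,80:320,::-1],None,fx=3,fy=3))
E
```

```text
pad mm (0.23, 0.985)
hit False
28.11 d -0.0644 lat -0.0004 F y 1.0 x -5.6 z 5.2 37.0 cap (-2.14, -0.69, 0.5)
28.66 d -0.0689 lat -0.0004 F y 1.2 x -4.8 z 5.2 37.2 cap (0.46, -0.37, 0.58)
29.06 d -0.0697 lat -0.0004 F y 3.9 x -4.9 z 4.9 37.5 cap (0.98, 0.0, 0.66)
0.0705 pad (0.11, 0.984)
29.51 d -0.0707 lat -0.0004 F y 2.6 x -5.4 z 5.0 37.4 cap (1.29, -0.07, 0.66)
0.0715 pad (0.07, 0.984)
29.96 d -0.0716 lat -0.0004 F y 4.4 x -5.5 z 5.8 36.8 cap (1.87, 0.38, 0.64)
0.0725 pad (-0.48, 0.975)
```

View pics/u1.png

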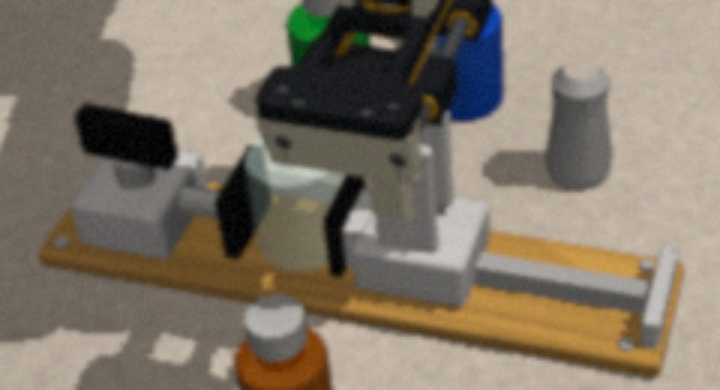

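The pad has just begun to yield (−0.5 mm) and the cap moves with the jaw, so this is a light touch. Next I'll release, then turn the knob in steps while checking that the pad stays put.

```bash
python3 - <<'E'
from knob import *
from track import p,Y
from ptrk import pad
gripper_to(0.75)
q=p-.0725*Y;q[2]=.16;move_linear(q,feed=.2);print("released pad",pad(grab_frame("scene")))
gripper_to(0.5,50)
k=np.array([.545,-.1744,.15])
goto(k,Rt(-16.5));k[2]=.079
print("hit",move_linear(k,feed=.15,threshold=8))
gripper_to(0.0,50);rep("grip")
for a in (30,50,62):
    goto(k,Rt(-15.3-a));rep(a);m=pad(grab_frame("scene"));print("pad",m)
    if m[0]>2.5:break
E
```

```text
released pad (-0.4, 0.978)
hit False
grip 33.88 [ 0.5449 -0.1745  0.0797] [-4.7  1.2  6. ] [ 0.14  0.79 -0.  ] 19.1 toolyaw -16.5
30 34.43 [ 0.5453 -0.1747  0.0797] [-2.2 -0.4  5.4] [-0.05  0.56  0.  ] 19.0 toolyaw -45.1
pad (-0.21, 0.983)
50 34.91 [ 0.5455 -0.175   0.0797] [-1.7 -1.7  4.7] [-0.38  0.38 -0.03] 19.1 toolyaw -64.9
pad (2.18, 0.976)
62 35.27 [ 0.5455 -0.1752  0.0797] [-0.7 -4.4  4.8] [-0.62  0.31 -0.04] 19.0 toolyaw -76.8
pad (3.84, 0.977)
```

From 30° on, the pad moves as fast as the screw drives it. Compression stays at about 3.8 mm, so the jaw seems to be giving way even without preload. Before going on I'll check the jaw and paddles in one frame; the clock is at 35.3 s.

```bash
python3 - <<'E'
from h import *
import pickle
S=grab_frame("scene");T=grab_frame("top");pickle.dump((S,T),open("v.pkl","wb"))
s=state();print(s["time"],s["torque"],s["joint_efforts"].round(2))
g=cv2.cvtColor(S["image"],cv2.COLOR_RGB2GRAY)
def trk(ref,img,box,mr=14):
    x,y,w,h=box;t=ref[y:y+h,x:x+w];r=cv2.matchTemplate(img[y-8:y+h+8,x-mr:x+w+mr],t,cv2.TM_CCOEFF_NORMED)
    _,v,_,(i,j)=cv2.minMaxLoc(r);q=lambda l,c,rr:(l-rr)/(2*(l+rr-2*c))
    return round(float(i+q(r[j,i-1],r[j,i],r[j,i+1])-mr),2),round(float(j+q(r[j-1,i],r[j,i],r[j+1,i])-8),2),round(v,3)
def up(n):
    im=np.zeros((384,512),np.uint8);im[150:280,80:320]=cv2.resize(cv2.imread(f"pics/{n}.png",0),(240,130),interpolation=cv2.INTER_AREA);return im
k2=up("k2");u1=up("u1")
print("jaw body rel u1 px",trk(u1,g,(200,225,45,28)),"rel k2",trk(k2,g,(200,225,45,28)))
a=cv2.imread("pics/a_scene.png",0)
# paddles separately: fixed (near) and sprung (far) tops, relative to start pictures
print("fixed vs k2",trk(k2,g,(198,192,26,30)),"sprung vs k2",trk(k2,g,(212,178,20,14)))
print("k2 vs start: fixed",trk(a,k2,(244,200,28,30),60),"sprung",trk(a,k2,(250,185,28,13),60))
print("now vs start: fixed",trk(a,g,(244,200,28,30),60),"sprung",trk(a,g,(250,185,28,13),60))
cv2.imwrite("pics/v0.png",cv2.resize(S["image"][150:280,80:320,::-1],None,fx=3,fy=3,interpolation=cv2.INTER_CUBIC))
cv2.imwrite("pics/v1.png",cv2.resize(T["image"][130:240,190:390,::-1],None,fx=4,fy=4,interpolation=cv2.INTER_CUBIC))
E
```

```text
35.425 [-0.60803851  0.29341259 -0.02508693] [ 1.970e+00 -5.152e+01 -4.175e+01  1.190e+00  1.500e-01 -1.000e-02]
jaw body rel u1 px (2.53, 0.46, 0.975) rel k2 (4.35, 0.72, 0.985)
fixed vs k2 (4.3, 0.58, 0.972) sprung vs k2 (4.6, 0.82, 0.924)Traceback (most recent call last):
  File "<stdin>", line 17, in <module>
  File "<stdin>", line 9, in trk
IndexError: index 17 is out of bounds for axis 0 with size 17
```

```bash
python3 - <<'E'
from h import *
import pickle
from track import X,Y
S,T=pickle.load(open("v.pkl","rb"))
for n,F in(("v0",S),("v1",T)):
    im=F["image"][150:280,80:320] if n=="v0" else F["image"][130:240,190:390]
    cv2.imwrite(f"pics/{n}.png",cv2.resize(im[:,:,::-1],None,fx=3,fy=3,interpolation=cv2.INTER_CUBIC))
# top edges of both paddles, subpixel, in scene pictures: bright paddle top vs background, via row gradient
g=S["image"]; a=cv2.imread("pics/a_scene.png")[:,:,::-1]
k=cv2.imread("pics/o1.png")[:,:,::-1]
cv2.imwrite("pics/v2.png",np.hstack([cv2.resize(a[175:235,235:290,::-1],None,fx=7,fy=7,interpolation=cv2.INTER_CUBIC),cv2.resize(g[170:230,190:245,::-1],None,fx=7,fy=7,interpolation=cv2.INTER_CUBIC)]))
E
```

```text
(no output)
```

View pics/v2.png

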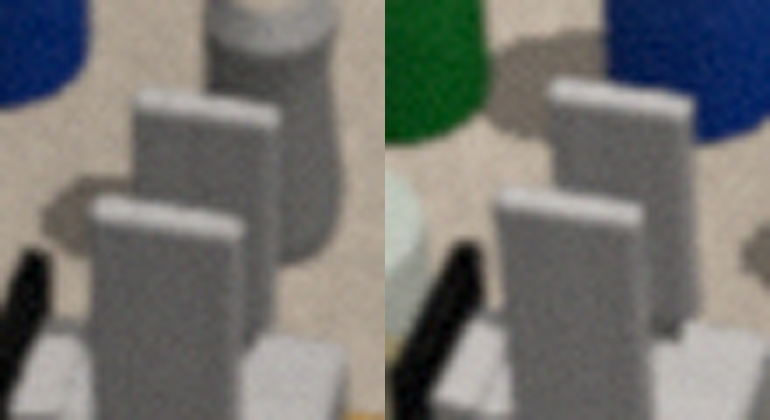

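View pics/v0.png

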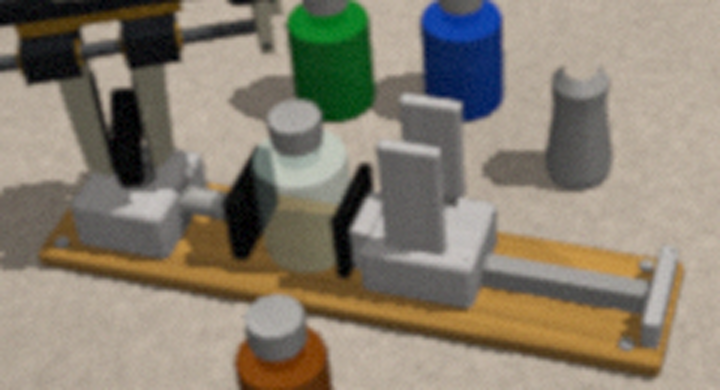

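View pics/v1.png

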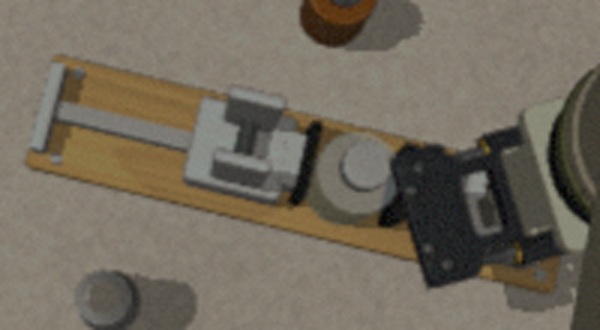

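The paddles are at rest: the top offset is 108 px at the start and 110 px now. The cruet is upright between both faces, so the brake is on and simply yields at this load. I'll finish the turn to about 1.33 rad, let go and check that it holds.

```bash
python3 - <<'E'
from knob import *
from ptrk import pad
k=np.array([.545,-.1744,.079])
goto(k,Rt(-15.3-76.5));rep(76.5);print("pad",pad(grab_frame("scene")))
gripper_to(0.4);k[2]=.18;move_linear(k,feed=.2);rep("up")
S=grab_frame("scene");print("pad",pad(S))
W=grab_frame("wrist")
cv2.imwrite("pics/x0.png",cv2.resize(S["image"][150:280,80:320,::-1],None,fx=3,fy=3,interpolation=cv2.INTER_CUBIC))
cv2.imwrite("pics/x1.png",W["image"][:,:,::-1])
g=cv2.cvtColor(W["image"],cv2.COLOR_RGB2GRAY);m=np.zeros_like(g);m[120:290,200:320]=g[120:290,200:320]<45
n,l,st,c=cv2.connectedComponentsWithStats(m)
for i in range(1,n):
    if st[i,4]>300:
        pts=np.argwhere(l==i)[:,::-1].astype(float);w=onplane(W,pts,.09)[:,:2].astype(np.float32);print(st[i],cv2.minAreaRect(w),cv2.fitLine(w,cv2.DIST_L2,0,.001,.001).ravel())
E
```

```text
76.5 35.77 [ 0.5455 -0.1754  0.0797] [-0.5 -5.1  5.8] [-0.87  0.25 -0.02] 19.1 toolyaw -91.2
pad (5.68, 0.978)
up 37.02 [ 0.5446 -0.1742  0.179 ] [ 0.8 -0.2 -0.2] [0.05 0.15 0.04] 37.1 toolyaw -91.8
pad (5.61, 0.981)
[ 250  160   19   78 1404] ((0.5477586388587952, -0.177456796169281), (0.012653058394789696, 0.056735921651124954), 87.82202911376953) [ 0.9990515  -0.0435433   0.54864633 -0.17725888]
[201 231  20  59 552] ((0.5004238486289978, -0.14330331981182098), (0.009138801135122776, 0.049612849950790405), 71.61634063720703) [ 0.9658175  -0.2592229   0.49742448 -0.141406  ]
[292 231  21  59 566] ((0.498632550239563, -0.2053147703409195), (0.049538493156433105, 0.009542138315737247), 12.925252914428711) [ 0.98057956  0.19612183  0.49529636 -0.20642771]
```

View pics/x0.png

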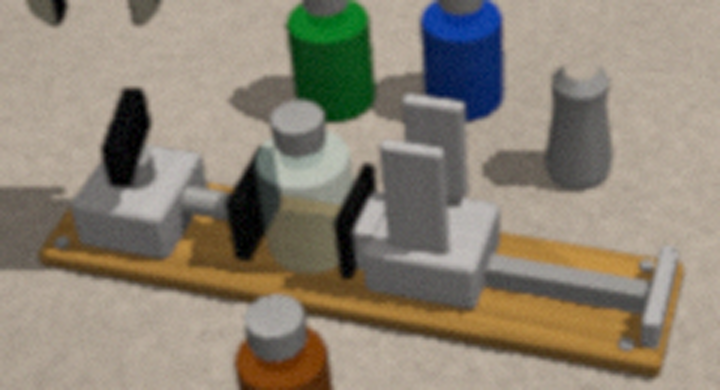

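View pics/x1.png

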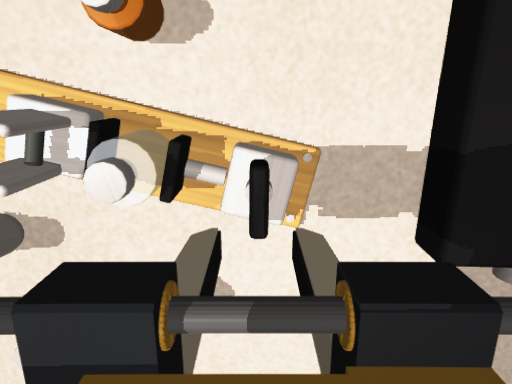

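The knob bar now lies 77° clockwise of its start (about 1.35 rad). The pad holds steady at +5.6 mm against roughly 9.4 mm of screw travel, and the cruet stands upright between both faces. The robot is clear at 37 s, so I'm handing in.

```bash
python3 - <<'E'
from workcell import *
print(state()["time"],state()["contact_force"]); job_done()
E
```

```text
37.125 [-0.90295598  0.60472125 -0.92290262]
the job is handed in; nothing more can be done
```

The cruet is clamped upright and I handed the job in at 37.1 s with the robot clear. However, the sliding jaw did not hold its place firmly, so the clamping force is lower than it should be.

**First attempt:** I squeezed the paddles, slid the jaw against the cruet, let go and turned the knob 84°. I had pushed about 3 mm too far, so the cruet was already pressing into the pad. The jaw then slid back about 9 mm, even though the paddle had sprung back.

**Second attempt:** I wound the knob back to about 0, slid the jaw up again to a light touch (pad pressed in about 0.5 mm) and let go. I then turned the knob clockwise again and backed off.

**Last checks:**
- **Knob:** it reads about 77° (1.35 rad) in the wrist picture, past the 1.2 rad needed.
- **Cruet and jaw:** the cruet stands upright with both faces against it. The sprung paddle had returned to rest when I last checked it, late in the second turn.
- **Stability:** the pad did not move when I let go of the knob.

**What disagreed:** the jaw slid back on the second turn too, by about 4 mm at 62° and a little more by the end. The pad spring is compressed only about 3.7 mm, roughly 5.5 N. I expected about 9 mm (13–14 N) if the jaw had held its stated 25 N. Either the brake gives way at about 5 N or the pad spring reached a stop; I could not tell which. I have no direct measurement of how tightly the cruet is held.

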